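# Fit the platform on the bench shaker

## Task

Fit the loose vial platform on the bench shaker: pick it up by its square hub and lower it over the shaker's central shaft and its anti-rotation pin together, until it lies flat and fully home on the seat plate. Lower it in a controlled way, do not let it drop, then let go of it. Leave the refractometer, beaker, petri dish and pen where they are.

Things in the scene. Friction and masses are not known exactly. Their poses are not given: they have to be found in the camera images.
- platform: Loose vial platform, 0.25 to 0.5 kg, lying upright on the worktop. Dark steel plate 150 (x) x 130 (y) x 8 mm with a grey square hub in its middle and four grey collars (46 mm across, centred at x +-49, y +-39 mm, tops 16 mm above the underside). A 24 mm hole runs down through the hub; one 15 mm pin hole goes through the plate on its -x side. Origin: on the hub's axis, at the plate's underside; z up.
- pin_hole (a point): Centre of the platform's pin hole (15 mm diameter, through) at its underside: platform frame (-50, 0, 0) mm, on the centre line between two collars. The +x side has no such hole.
- hub_top (a point): Centre of the top of the square hub, platform frame (0, 0, 55) mm. The hub is 40 x 40 mm, sides along the platform's x and y, and rises from the plate (8 mm) to 55 mm above the underside; grip it across two opposite sides (40 mm).
- drive: Bench shaker, fixed: white housing 170 x 170 mm, 58 mm high, with a dark display and a round knob on its -x face, an aluminium seat plate 120 x 110 mm on top, and on that a steel shaft and an anti-rotation pin. Origin: on the shaft's axis, at the worktop; z up. With the platform fitted, its x and y axes point the same way as the shaker's and its origin lies at point seat.
- seat (a point): Foot of the shaft: on the shaft's axis in the upper face of the seat plate, 64 mm above the worktop.
- shaft_tip (a point): Centre of the top of the shaft, 98 mm above the worktop. The shaft is 20 mm in diameter, stands 34 mm above the seat plate, and tapers to 10 mm over its top 6 mm.
- pin_tip (a point): Centre of the top of the anti-rotation pin, 89 mm above the worktop, 50 mm from the shaft's axis towards the shaker's -x (the knob side). The pin is 10 mm in diameter, stands 25 mm above the seat plate, and tapers to 5 mm over its top 5 mm.
- refractometer: Loose black hand refractometer lying on the worktop between the shaker and the platform, 186 mm long (its y axis), 27 mm wide, 33 mm high; a bystander. Origin under its middle.
- beaker: Loose empty glass beaker, 54 mm diameter, 68 mm high, standing on the worktop beyond the refractometer; a bystander. Origin at the centre of its underside.
- dish: Loose petri dish, 90 mm diameter, 15 mm high, on the right of the worktop; a bystander. Origin at the centre of its underside.
- pen: Loose black pen, 145 mm long (its y axis), 9 mm high, on the left of the worktop; a bystander. Origin under its middle.

How it is judged:
At the end, for the whole second after the job is handed in: The platform lies on the seat plate with the shaft in its hub and the pin in its pin hole: underside within 2.5 mm of the seat plate, hub axis within 4.5 mm of the shaft axis, pin hole within 6 mm of the pin, tilt under 2 degrees, released and at rest (z of platform in the frame of seat between -0.003 and 0.0025 m and horizontal distance between platform and seat below 0.0045 m and horizontal distance between pin_hole and pin_tip below 0.006 m and angle between platform's own z axis and vertical below 0.035 rad and linear speed of platform below 0.01 m/s); the robot touches nothing.
It fails at once if the platform drops or is rammed onto the shaker (faster than 0.4 m/s within 60 mm above the seat) (horizontal distance between platform and seat below 0.02 m and z of platform in the frame of seat below 0.06 m and linear speed of platform above 0.4 m/s).
It fails at once if a bystander (refractometer, beaker, petri dish or pen) is moved more than 25 mm (distance of any of refractometer, beaker, dish, pen from where it was at the start of the episode above 0.025 m).
It also fails if it takes over 43 s, if anything falls off the work surface, if the arm or the gripper's body presses on something with over 40 N, if the wrist force passes 120 N, or if a joint passes its speed limit or range.

## Robot

A 7-joint arm with a two-finger parallel gripper is mounted at the origin on a cart in front of the work surface, level with it; the furniture and walls round the work are solid. World frame = base frame: x ahead of the robot, y to its left, z up, the work surface at z = 0. Lengths are in m, angles in rad, forces in N, time in s.
With the tool pointing down it reaches from about 0.4 to 0.85 m from the base axis. Payload 10.4 kg.
Tool frame: the origin (TCP) lies on the centre line of the jaws, within the pads' length; the fingertips stand 14 mm ahead of it and the grasp point (between the pads) lies 5 mm behind it (manip.tip_reach is the distance from the TCP to the fingertips, in m); z points along the fingers, y is the line along which they close (so a half turn about z gives the same grasp; the last joint's range is limited). The gripper opens to 85 mm and grips with 20 to 120 N. Pads are 22 mm wide; open, the fingers measure 114 mm over their backs; the gripper's body (76 mm by 85 mm) begins 54 mm behind the grasp point. The pads swing forward as they close: fully open they stand 13 mm farther back than shut.
Start: joints at [-1.138, 0.332, -0.065, 1.46, 0.022, 1.35, -0.088], TCP at [0.275, 0.561, 0.245] pointing down, gripper open.
Joint ranges: [-2.6, 2.6], [-0.5, 2.12], [-1.47, 1.34], [0.16, 2.42], [-1.27, 4.41], [0.06, 2.06], [-2.6, 2.6]. Speed limits (rad/s): [2.22, 2.22, 2.79, 2.79, 3.14, 3.14, 3.14].

## Interface

Orientations are given as a unit quaternion [x, y, z, w].
In Python, from workcell import manip gives the robot as it stands.
- The arm moves only by the shell command python3 -m pendant 'ROWS' [FORCE]. ROWS is JSON, a list of rows, each a list of 7 numbers: the shift along the tool's x, y, z in units of 50 mm (1.0 is 50 mm), then the turn, a rotation vector about the tool's x, y, z in units of 8 degrees (1.0 is 8 degrees), then the opening, from -1 (shut) to 1 (fully open), so that 0 is half open. In form: [[dx, dy, dz, ax, ay, az, jaw], ...]. A call has exactly 10 rows; each row is the pose to reach, as a shift and turn from the pose commanded when the call began, along the tool's axes at that moment; what a row does not reach only later rows make up. A row lasts 1/8 s, in which the tool goes at most 62.5 mm and 10.7 degrees, less where a joint would pass 70% of its speed; a pose out of reach is approached as far as the arm can. A call with a gripper value outside its range is refused whole. The fingers move at their own pace and stop on an object; FORCE is the grip in N (left out, the last holds). Time passes only in rows, so rows that repeat a pose let the fingers close, or fill a call up. It gives the time, the measured TCP pose, the force, the opening and the grip force at its end, in the units of the state.
- manip.get_obs(): the state, without advancing time (a new reading comes with each control period).
- manip.camera(name): name is "scene" or "side" or "wrist"; returns (picture, depth): 420x560x3 uint8, red, green, blue; 420x560 float32, m along the optical axis (not along the pixel's ray), 0 where there is no reading.
- manip.get_calibration(name): a dict with "fx", "fy", "cx", "cy" (pixels), "xyz" and "orientation" of the camera in the world. Camera axes: x right, y up, looking along -z (the intrinsics and any distortion apply to the point x, -y, -z); pixel columns grow to the right and rows downward; lengths in m; the calibration is good to about 2 mm. A picture is of the moment at which its call begins: read the wrist's pose just before it. get_calibration takes no time and is no camera call; for the wrist camera it gives the pose at the moment of the call.
- manip.hand_in(): hands the job in; it is judged then, once.
Trained networks look in the newest picture that a camera, given by its name, has taken for a name from the list of things; names that differ only in an ending like _2 or _b are one class to them, and where a whole thing is asked for, a point or a joint stands for the part that bears it (a point fixed in the world has none). Each returns a list of dicts, best first, with "p" (0 to 1); they miss things now and then, are a little off and sometimes report something else, mostly with a low value. They report only what shows in the picture. A call takes as long as a camera call.
- manip.find_in(thing, camera): "box" ([left, top, right, bottom] in pixels, round what is visible of it).
- manip.trace(thing, camera): "pixels" (420x560 bool, what is visible of it) and "box" ([left, top, right, bottom] in pixels, round what is visible of it).
- manip.tip_of(thing, camera): "pixel" ([column, row] in pixels: a listed point, or the origin of a listed thing).
The state is a dict: "clock": time; "joint_pos": joint angles; "joint_velocities": joint speeds; "tau": joint torques, N m; "position": TCP position; "ee_rot": TCP orientation; "ft_force": force on the tool from outside, world axes, zero at the start; "torque": the same for the moment, N m; "grip_width": opening from 0.0 (shut) to 1.0 (fully open); "grasp_force": force on a finger pad.
Only numpy, scipy, OpenCV 4.12 (cv2) and the standard library are available. Lean on these libraries where they do the work, as an engineer would, in place of code of your own. Each camera call takes 0.05 s, during which the arm holds its last target. There are 200 camera calls.

## Working session

There is one attempt and no reset: what is moved stays moved. The work goes in short steps, Python scripts to look and compute and a shell command to move; the robot and the scene stay as the last step left them, time stands still between calls to the robot, and variables do not carry over. Pictures are saved under pics/ and viewed, at most 10 in all, crops included, and the job is handed in when it is done.

```bash
mkdir -p pics; cat > h.py <<'E'
import numpy as np,cv2
from scipy.spatial.transform import Rotation as R
from workcell import manip
def ray(c,px):
    d=np.array([(px[0]-c['cx'])/c['fx'],-(px[1]-c['cy'])/c['fy'],-1.]);return d
def world(c,px,depth): return R.from_quat(c['orientation']).apply(ray(c,px)*depth)+c['xyz']
def onz(c,px,z):
    d=R.from_quat(c['orientation']).apply(ray(c,px)); return np.array(c['xyz'])+d*(z-c['xyz'][2])/d[2]
def cloud(c,D):
    v,u=np.mgrid[0:420,0:560]; d=np.stack([(u-c['cx'])/c['fx'],-(v-c['cy'])/c['fy'],-np.ones_like(u,float)],-1)*D[...,None]
    P=R.from_quat(c['orientation']).apply(d.reshape(-1,3))+c['xyz']; return P.reshape(420,560,3)
E
python3 - <<'E'
from h import *
o=manip.get_obs();print(o['position'],o['ee_rot'],o['clock'],o['grip_width'])
pts={'hub_top':.055,'pin_hole':.008,'shaft_tip':.098,'pin_tip':.089,'platform':0,'drive':0,'refractometer':0,'beaker':0,'dish':0,'pen':0}
for n in ['scene','side']:
    im,D=manip.camera(n);c=manip.get_calibration(n);print(n,{k:np.round(v,3).tolist() for k,v in c.items()})
    cv2.imwrite(f'pics/{n}0.png',im[...,::-1]);np.savez(f'{n}0.npz',im=im,D=D)
    for t,z in pts.items():
        for r in manip.tip_of(t,n)[:2]:
            print(t,round(r['p'],2),np.round(r['pixel'],1),onz(c,r['pixel'],z).round(4))
E
```

```text
[0.27492388 0.56086791 0.24449884] [ 2.25894468e-01  9.74151498e-01 -7.28553983e-04 -1.32833333e-04] 0.0 0.9970316003247086
scene {'fx': 539.582, 'fy': 539.582, 'cx': 276.416, 'cy': 212.64, 'xyz': [-0.03, 1.181, 1.107], 'orientation': [-0.1, 0.429, 0.872, -0.215]}
hub_top 0.41 [366.  178.5] [ 0.4008 -0.3471  0.055 ]
pin_tip 0.58 [293.4 263.6] [0.4195 0.1919 0.089 ]
platform 0.48 [241.9 217.6] [ 0.7061 -0.0132  0.    ]
beaker 0.61 [240.9 218.6] [ 0.7063 -0.007   0.    ]
dish 0.51 [365.1 175.2] [ 0.4337 -0.4459  0.    ]
pen 0.48 [211.7 340.9] [0.5168 0.4626 0.    ]
side {'fx': 450.358, 'fy': 450.358, 'cx': 285.881, 'cy': 206.3, 'xyz': [0.37, 1.181, 0.8], 'orientation': [-0.043, 0.491, 0.865, -0.093]}
pin_hole 0.78 [329.2 200.2] [ 0.4849 -0.1892  0.008 ]
shaft_tip 0.57 [316.9 242.3] [0.4766 0.1978 0.098 ]
pin_tip 0.82 [334.4 246.1] [0.4296 0.1919 0.089 ]
platform 0.65 [313.2 197.7] [ 0.544  -0.2074  0.    ]
drive 0.81 [317.1 276.9] [0.4673 0.2218 0.    ]
refractometer 0.84 [313.5 226.7] [ 0.5146 -0.0223  0.    ]
beaker 0.93 [254.8 223.1] [7.035e-01 4.000e-04 0.000e+00]
beaker 0.6 [338.5 247.6] [0.4242 0.0729 0.    ]
dish 0.73 [354. 177.] [ 0.4137 -0.4046  0.    ]
dish 0.24 [329.2 194.3] [ 0.4912 -0.2454  0.    ]
pen 0.75 [278.5 337.9] [ 0.5233  0.4582 -0.    ]
```

View pics/side0.png

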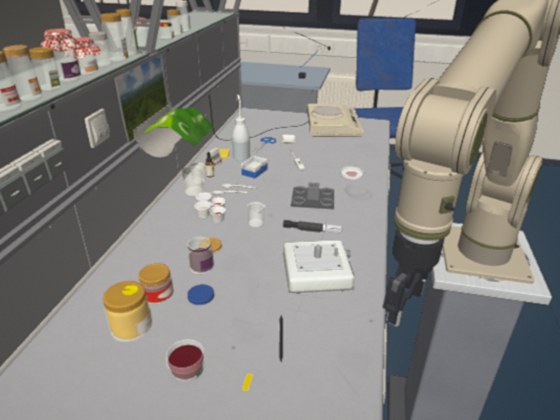

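View pics/scene0.png

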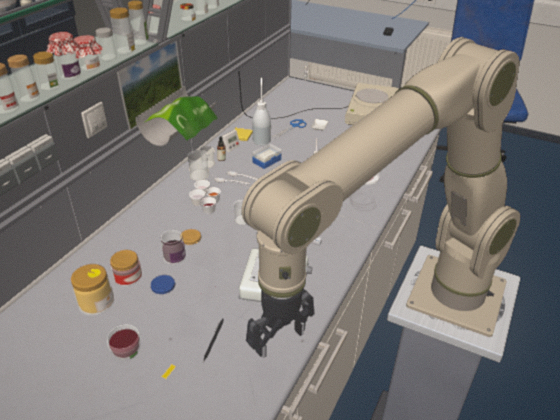

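```bash
cat >> h.py <<'E'
def cmd(p,yaw):
    "units for TCP target p with tool y at world angle yaw (deg), tool down"
    o=manip.get_obs();r=R.from_quat(o['ee_rot']);a=np.radians(yaw)
    y=np.array([np.cos(a),np.sin(a),0]);z=np.array([0,0,-1.]);T=R.from_matrix(np.c_[np.cross(y,z),y,z])
    print('t',round(o['clock'],2),'pos',o['position'].round(4),'yaw',np.degrees(np.arctan2(*r.as_matrix()[1::-1,1])).round(2))
    print('cmd',(r.inv().apply(np.array(p)-o['position'])/.05).round(3),(np.degrees((r.inv()*T).as_rotvec())/8).round(3))
E
python3 - <<'E'
from h import *
o=manip.get_obs();r=R.from_quat(o['ee_rot']);c=manip.get_calibration('wrist')
print(r.inv().apply(np.array(c['xyz'])-o['position']), (r.inv()*R.from_quat(c['orientation'])).as_matrix().round(3),c['fx'])
cmd([.46,.2,.36],97)
E
```

```text
[ 0.0762808 -0.0004282 -0.1288006] [[-0.001  0.954  0.301]
 [ 1.     0.001  0.001]
 [ 0.     0.301 -0.954]] 344.90238742445734
t 1.1 pos [0.2751 0.5612 0.2453] yaw 63.89
cmd [-6.501 -4.86  -2.294] [ 1.000e-03  0.000e+00 -4.139e+00]
```

```bash
python3 -m pendant '[[-0.7,-0.5,-0.7,0,0,-0.4,1],[-1.5,-1.1,-1.5,0,0,-1,1],[-2.5,-1.8,-2.3,0,0,-1.6,1],[-3.5,-2.6,-2.3,0,0,-2.3,1],[-4.5,-3.3,-2.3,0,0,-3,1],[-5.4,-4,-2.3,0,0,-3.6,1],[-6.1,-4.6,-2.3,0,0,-4.1,1],[-6.5,-4.86,-2.3,0,0,-4.14,1],[-6.5,-4.86,-2.3,0,0,-4.14,1],[-6.5,-4.86,-2.3,0,0,-4.14,1]]' 60
cat > look.py <<'E'
from h import *
import sys
def look(tag,pts):
    c=manip.get_calibration('wrist');im,D=manip.camera('wrist')
    cv2.imwrite(f'pics/{tag}.png',im[...,::-1]);np.savez(f'{tag}.npz',im=im,D=D,**{k:np.array(v) for k,v in c.items()})
    for t,z in pts.items():
        for r in manip.tip_of(t,'wrist')[:2]: print(t,round(r['p'],2),np.round(r['pixel'],1),onz(c,r['pixel'],z).round(4))
    P=cloud(c,D); return im,D,P,c
E
python3 - <<'E'
from look import *
im,D,P,c=look('w1',{'shaft_tip':.098,'pin_tip':.089,'seat':.064,'drive':0})
cmd([.53,-.207,.36],73)
E
```

```text
clock: 2.35
position: [0.4594, 0.201, 0.3603]
ee_rot: [-0.062, 0.998, 0.0, -0.0]
ft_force: [-0.3, 0.6, -0.4]
grip_width: 1.001
grasp_force: 0.0
shaft_tip 0.91 [292.1 185.4] [0.4745 0.2091 0.098 ]
pin_tip 0.75 [283.8 138. ] [0.4228 0.193  0.089 ]
pin_tip 0.25 [452.6 219.7] [0.4952 0.4103 0.089 ]
drive 0.91 [290.2 166.4] [0.4701 0.2074 0.    ]
t 2.6 pos [0.4596 0.2007 0.3602] yaw 97.08
cmd [-3.920e-01 -8.266e+00  4.000e-03] [ 0.00e+00 -1.00e-03  3.01e+00]
```

View pics/w1.png

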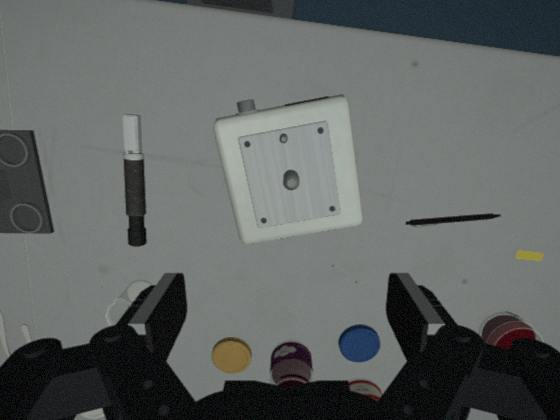

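```bash
cat >> h.py <<'E'
def rect(P,lo,hi,ctr,rad):
    m=(P[...,2]>lo)&(P[...,2]<hi)&(np.hypot(P[...,0]-ctr[0],P[...,1]-ctr[1])<rad)
    n,l,s,_=cv2.connectedComponentsWithStats(m.astype(np.uint8));k=1+np.argmax(s[1:,4]);m=l==k
    Q=P[m];return cv2.minAreaRect((Q[:,:2]*1000).astype(np.float32)),len(Q),np.median(Q,0).round(4)
E
python3 - <<'E'
from h import *
d=np.load('w1.npz');c={k:d[k] for k in d.files};P=cloud(c,d['D'])
for lo,hi in [(.045,.075),(.061,.07),(.05,.061),(.092,.11),(.08,.11)]:
    print(lo,hi,rect(P,lo,hi,(.475,.208),.14))
m=(P[...,2]>.075)&(P[...,2]<.11)&(np.hypot(P[...,0]-.475,P[...,1]-.208)<.1)
print(np.c_[P[m]].round(3)[::12]); print(P[230:,:,2][np.abs(P[230:,:,2])<.02].mean())
E
```

```text
0.045 0.075 (((464.17230224609375, 205.4906005859375), (185.2614288330078, 170.08511352539062), 17.467300415039062), 16834, array([0.4603, 0.2064, 0.0594]))
0.061 0.07 (((471.634033203125, 207.85626220703125), (120.42662048339844, 110.08533477783203), 17.436481475830078), 7878, array([0.4664, 0.2077, 0.0642]))
0.05 0.061 (((469.8873291015625, 207.20904541015625), (171.47653198242188, 168.89845275878906), 17.39322280883789), 8591, array([0.452 , 0.2052, 0.0578]))
0.092 0.11 (((471.2337646484375, 207.62591552734375), (18.07126808166504, 18.85932731628418), 3.075859546661377), 205, array([0.4703, 0.2076, 0.096 ]))
0.08 0.11 (((471.00762939453125, 207.55921936035156), (18.530088424682617, 18.96821403503418), 3.075859546661377), 242, array([0.4693, 0.2074, 0.0952]))
[[0.42  0.19  0.079]
 [0.421 0.191 0.087]
 [0.422 0.195 0.088]
 [0.424 0.191 0.091]
 [0.425 0.196 0.088]
 [0.462 0.205 0.078]
 [0.464 0.201 0.08 ]
 [0.464 0.201 0.086]
 [0.466 0.2   0.084]
 [0.464 0.214 0.087]
 [0.464 0.21  0.095]
 [0.465 0.207 0.096]
 [0.467 0.202 0.097]
 [0.467 0.217 0.086]
 [0.467 0.212 0.095]
 [0.468 0.207 0.098]
 [0.47  0.203 0.098]
 [0.469 0.217 0.094]
 [0.47  0.211 0.098]
 [0.472 0.205 0.099]
 [0.475 0.201 0.095]
 [0.473 0.215 0.095]
 [0.474 0.21  0.098]
 [0.475 0.208 0.098]
 [0.477 0.206 0.097]
 [0.479 0.207 0.095]
 [0.48  0.211 0.092]]
0.00111365808974115
```

```bash
python3 -m pendant '[[0,-0.6,0,0,0,0.3,1],[-0.1,-1.7,0,0,0,0.8,1],[-0.2,-2.9,0,0,0,1.3,1],[-0.3,-4.1,0,0,0,1.8,1],[-0.4,-5.3,0,0,0,2.3,1],[-0.4,-6.5,0,0,0,2.8,1],[-0.4,-7.5,0,0,0,3,1],[-0.4,-8.2,0,0,0,3,1],[-0.4,-8.27,0,0,0,3,1],[-0.4,-8.27,0,0,0,3,1]]' 60
python3 - <<'E'
from look import *
im,D,P,c=look('w2',{'hub_top':.055,'pin_hole':.008,'platform':0})
for lo,hi in [(.04,.065),(.004,.03)]: print(rect(P,lo,hi,(.544,-.207),.12))
E
```

```text
clock: 3.85
position: [0.53, -0.2081, 0.3602]
ee_rot: [0.148, 0.989, 0.0, -0.0]
ft_force: [-0.1, 0.0, 0.4]
grip_width: 1.002
grasp_force: 0.0
hub_top 0.71 [290.9 175.6] [ 0.5446 -0.2068  0.055 ]
pin_hole 0.72 [275.2 137.6] [ 0.4971 -0.2143  0.008 ]
platform 0.84 [290.9 167.3] [ 0.5442 -0.2059  0.    ]
(((544.8914184570312, -207.40625), (40.3573112487793, 40.04444122314453), 6.5456013679504395), 801, array([ 0.5442, -0.2077,  0.0551]))
(((545.2362060546875, -207.34658813476562), (150.54122924804688, 130.06443786621094), 6.5059027671813965), 8587, array([ 0.535 , -0.2039,  0.0084]))
```

View pics/w2.png

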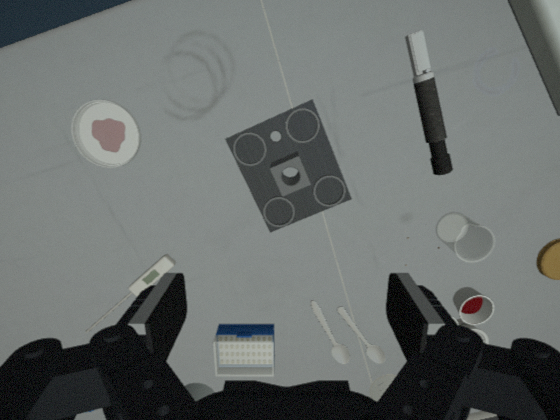

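```bash
python3 -c "
from h import *
cmd([.545,-.2073,.035],96.5)"
```

```text
t 4.05 pos [ 0.5304 -0.2069  0.3604] yaw 73.1
cmd [-0.281  0.073  6.508] [ 4.000e-03  1.000e-03 -2.925e+00]
```

```bash
python3 -m pendant '[[-0.1,0.03,0.7,0,0,-0.8,1],[-0.2,0.06,1.6,0,0,-1.8,1],[-0.28,0.07,2.6,0,0,-2.7,1],[-0.28,0.07,3.5,0,0,-2.925,1],[-0.28,0.07,4,0,0,-2.925,1],[-0.28,0.07,4.3,0,0,-2.925,1],[-0.28,0.07,4.5,0,0,-2.925,1],[-0.28,0.07,4.5,0,0,-2.925,1],[-0.28,0.07,4.5,0,0,-2.925,1],[-0.28,0.07,4.5,0,0,-2.925,1]]' 60
python3 - <<'E'
from look import *
im,D,P,c=look('w3',{'hub_top':.055})
for lo,hi in [(.045,.065),(.004,.03)]: print(rect(P,lo,hi,(.544,-.207),.12))
cmd([.545,-.2073,.035],96.5)
E
```

```text
clock: 5.3
position: [0.5451, -0.2088, 0.136]
ee_rot: [-0.056, 0.998, -0.0, 0.001]
ft_force: [-0.5, -0.3, 0.7]
grip_width: 1.001
grasp_force: 0.0
hub_top 0.87 [291.5 224.8] [ 0.5441 -0.2063  0.055 ]
(((544.3613891601562, -207.59274291992188), (40.60029220581055, 40.02219009399414), 6.427509307861328), 3029, array([ 0.5425, -0.2076,  0.0551]))
(((545.1401977539062, -207.43539428710938), (150.7135467529297, 130.55294799804688), 6.500028610229492), 26995, array([ 0.5257, -0.2088,  0.0084]))
t 5.4 pos [ 0.5449 -0.2088  0.1358] yaw 96.41
cmd [-0.003  0.03   2.015] [-0.001  0.006 -0.012]
```

View pics/w3.png

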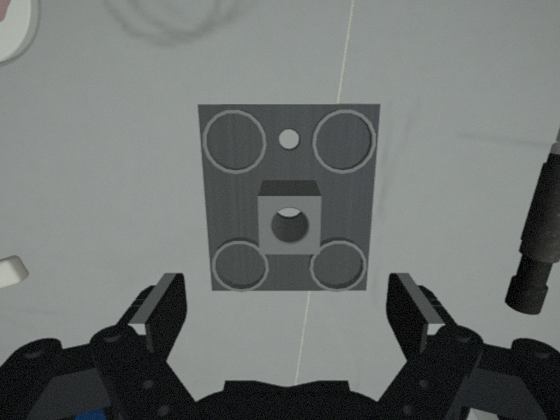

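Hub at (290,223), midway between the fingers and square to them; pin hole at (289,139). Descend and grip.

```bash
python3 -m pendant '[[0,0.02,0.4,0,0,0,1],[0,0.03,0.9,0,0,0,1],[0,0.03,1.4,0,0,0,1],[0,0.03,1.8,0,0,0,1],[0,0.03,2,0,0,0,1],[0,0.03,2,0,0,0,1],[0,0.03,2,0,0,0,0.4],[0,0.03,2,0,0,0,-0.3],[0,0.03,2,0,0,0,-0.8],[0,0.03,2,0,0,0,-0.8]]' 60
python3 -m pendant '[[0,0,0,0,0,0,-0.8],[0,0,0,0,0,0,-0.8],[0,0,0,0,0,0,-0.8],[0,0,-0.1,0,0,0,-0.8],[0,0,-0.3,0,0,0,-0.8],[0,0,-0.5,0,0,0,-0.8],[0,0,-0.5,0,0,0,-0.8],[0,0,-0.5,0,0,0,-0.8],[0,0,-0.5,0,0,0,-0.8],[0,0,-0.5,0,0,0,-0.8]]' 70
python3 - <<'E'
from look import *
im,D,P,c=look('w4',{'hub_top':.08})
cmd([.47,.2077,.22],107.4)
E
```

```text
clock: 6.65
position: [0.545, -0.2073, 0.036]
ee_rot: [-0.056, 0.998, 0.0, 0.001]
ft_force: [-0.3, 1.4, 6.5]
grip_width: 0.459
grasp_force: 61.5
clock: 7.9
position: [0.5443, -0.2072, 0.06]
ee_rot: [-0.056, 0.998, 0.0, -0.0]
ft_force: [-0.2, -0.3, -1.7]
grip_width: 0.456
grasp_force: 70.7
hub_top 0.8 [288.4 317.4] [ 0.5431 -0.2072  0.08  ]
t 8.0 pos [ 0.5444 -0.2072  0.0601] yaw 96.41
cmd [ 0.554  8.413 -3.197] [ 1.000e-03 -2.000e-03 -1.374e+00]
```

View pics/w4.png

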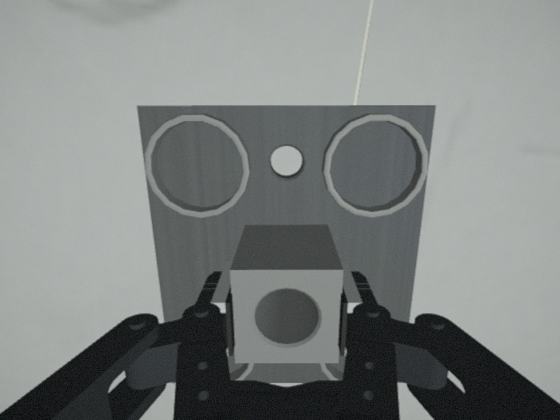

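```bash
python3 -m pendant '[[0,0,-0.7,0,0,0,-0.8],[0,0.2,-1.6,0,0,0,-0.8],[0.05,0.7,-2.5,0,0,-0.1,-0.8],[0.1,1.4,-3,0,0,-0.2,-0.8],[0.16,2.3,-3.2,0,0,-0.4,-0.8],[0.22,3.3,-3.2,0,0,-0.55,-0.8],[0.29,4.3,-3.2,0,0,-0.7,-0.8],[0.36,5.3,-3.2,0,0,-0.9,-0.8],[0.42,6.2,-3.2,0,0,-1.1,-0.8],[0.47,7,-3.2,0,0,-1.2,-0.8]]' 70
python3 - <<'E'
from h import *
o=np.load('w4.npz');c={k:o[k] for k in o.files};P=cloud(c,o['D'])
for lo,hi in [(.071,.09),(.022,.045)]: print(rect(P,lo,hi,(.545,-.207),.11))
cmd([.471,.2077,.19],107.4)
E
```

```text
clock: 9.25
position: [0.4815, 0.1396, 0.2204]
ee_rot: [-0.14, 0.99, 0.0, 0.0]
ft_force: [0.2, 0.3, -2.8]
grip_width: 0.458
grasp_force: 71.3
(((543.9219970703125, -207.93701171875), (41.58625411987305, 66.4379653930664), 5.997206687927246), 11371, array([ 0.5386, -0.208 ,  0.079 ]))
(((524.2809448242188, -210.01858520507812), (110.19694519042969, 131.01220703125), 6.369930267333984), 45105, array([ 0.5048, -0.2129,  0.0323]))
t 9.25 pos [0.4815 0.1396 0.2204] yaw 106.08
cmd [-0.175  1.367  0.608] [ 0.002  0.002 -0.165]
```

```bash
python3 -m pendant '[[-0.05,0.4,0,0,0,0,-0.8],[-0.1,0.8,0.1,0,0,-0.1,-0.8],[-0.15,1.1,0.3,0,0,-0.15,-0.8],[-0.17,1.3,0.5,0,0,-0.165,-0.8],[-0.17,1.37,0.8,0,0,-0.165,-0.8],[-0.17,1.37,0.95,0,0,-0.165,-0.8],[-0.17,1.37,1,0,0,-0.165,-0.8],[-0.17,1.37,1,0,0,-0.165,-0.8],[-0.17,1.37,1,0,0,-0.165,-0.8],[-0.17,1.37,1,0,0,-0.165,-0.8]]' 70
python3 - <<'E'
from look import *
im,D,P,c=look('w5',{'pin_hole':.135+.008,'pin_tip':.089,'hub_top':.19})
for lo,hi in [(.045,.0615)]: print(rect(P,lo,hi,(.471,.208),.15))
cmd([.4714,.2082,.115],107.4)
s,_=manip.camera('side');cv2.imwrite('pics/s5.png',cv2.resize(s[170:320,230:430,::-1],None,fx=3,fy=3,interpolation=2))
cv2.imwrite('pics/w5c.png',cv2.resize(im[20:270,150:430,::-1],None,fx=2,fy=2))
E
```

```text
clock: 10.5
position: [0.4716, 0.2061, 0.1707]
ee_rot: [-0.151, 0.989, 0.0, 0.0]
ft_force: [0.4, 0.1, -2.0]
grip_width: 0.46
grasp_force: 71.3
pin_hole 0.8 [286.9 162.3] [0.4235 0.1908 0.143 ]
pin_tip 0.59 [289.3 148.4] [0.4237 0.1924 0.089 ]
hub_top 0.82 [289.1 319.9] [0.4716 0.2066 0.19  ]
(((387.32470703125, 181.91162109375), (24.747833251953125, 167.1298065185547), 17.278684616088867), 4245, array([0.3941, 0.1789, 0.0555]))
t 10.7 pos [0.4714 0.2061 0.1704] yaw 107.33
cmd [-0.012  0.04   1.108] [ 0.001  0.002 -0.009]
```

View pics/w5c.png

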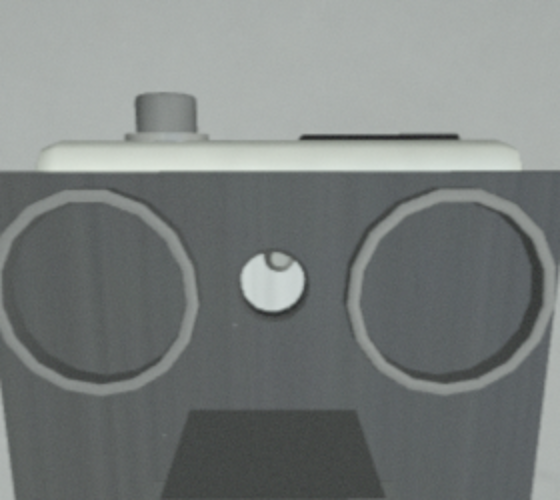

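Through the pin hole (crop 273,282) the pin tip shows near its upper rim (278,258); the measured offset is about 1.7 mm in y. Correct and lower to just above the shaft.

```bash
python3 -m pendant '[[-0.01,0.04,0,0,0,0,-0.8],[-0.01,0.04,0.1,0,0,0,-0.8],[-0.01,0.04,0.2,0,0,0,-0.8],[-0.01,0.04,0.35,0,0,0,-0.8],[-0.01,0.04,0.5,0,0,0,-0.8],[-0.01,0.04,0.58,0,0,0,-0.8],[-0.01,0.04,0.6,0,0,0,-0.8],[-0.01,0.04,0.6,0,0,0,-0.8],[-0.01,0.04,0.6,0,0,0,-0.8],[-0.01,0.04,0.6,0,0,0,-0.8]]' 70
python3 - <<'E'
from look import *
im,D,P,c=look('w6',{'pin_hole':.104+.008,'pin_tip':.089,'hub_top':.159,'shaft_tip':.098})
cmd([.4714,.208,.115],107.4)
a=cv2.resize(im[20:270,150:430,::-1],None,fx=1.4,fy=1.4);b=cv2.resize(im[270:400,220:360,::-1],None,fx=2.69,fy=2.69)
b=cv2.resize(b,(370,350));cv2.imwrite('pics/w6c.png',np.hstack([a,b]))
E
```

```text
clock: 12.0
position: [0.4713, 0.2083, 0.1405]
ee_rot: [-0.151, 0.989, 0.0, 0.0]
ft_force: [0.0, -1.2, -2.1]
grip_width: 0.459
grasp_force: 71.3
pin_hole 0.67 [285.3 161.3] [0.4232 0.1921 0.112 ]
pin_tip 0.65 [289.3 158.5] [0.4248 0.1947 0.089 ]
hub_top 0.87 [288.  316.9] [0.4708 0.2081 0.159 ]
hub_top 0.29 [287.4 161.5] [0.4156 0.1906 0.159 ]
t 12.25 pos [0.4713 0.2082 0.1404] yaw 107.32
cmd [-0.001 -0.005  0.507] [ 0.001  0.001 -0.009]
```

View pics/w6c.png

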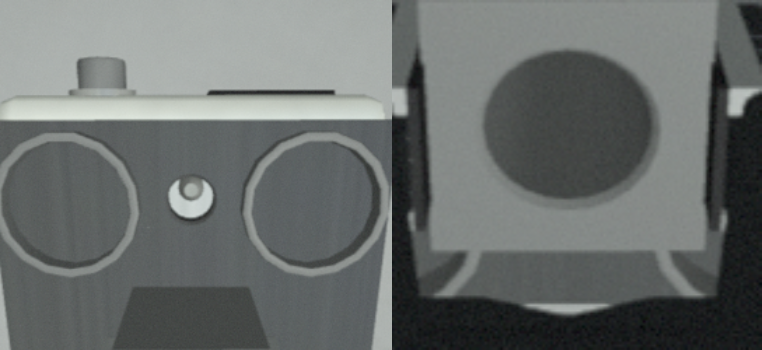

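```bash
python3 - <<'E'
from h import *
o=np.load('w6.npz');c={k:o[k] for k in o.files}
h=onz(c,(286.4,161.4),.112);p=onz(c,(286.4,155),.089);print(h,p)
im=cv2.cvtColor(o['im'],cv2.COLOR_RGB2GRAY);g=cv2.resize(im[135:185,260:315],None,fx=14,fy=10.0*1.4,interpolation=cv2.INTER_CUBIC)
cv2.imwrite('pics/w6z.png',g)
u=R.from_quat(manip.get_obs()['ee_rot']).inv().apply(p-h)/.05;print(u)
E
```

```text
[0.4230843  0.19255995 0.112     ] [0.42351963 0.192693   0.089     ]
[-9.06110613e-03 -9.89765962e-05  4.60000838e-01]
```

View pics/w6z.png

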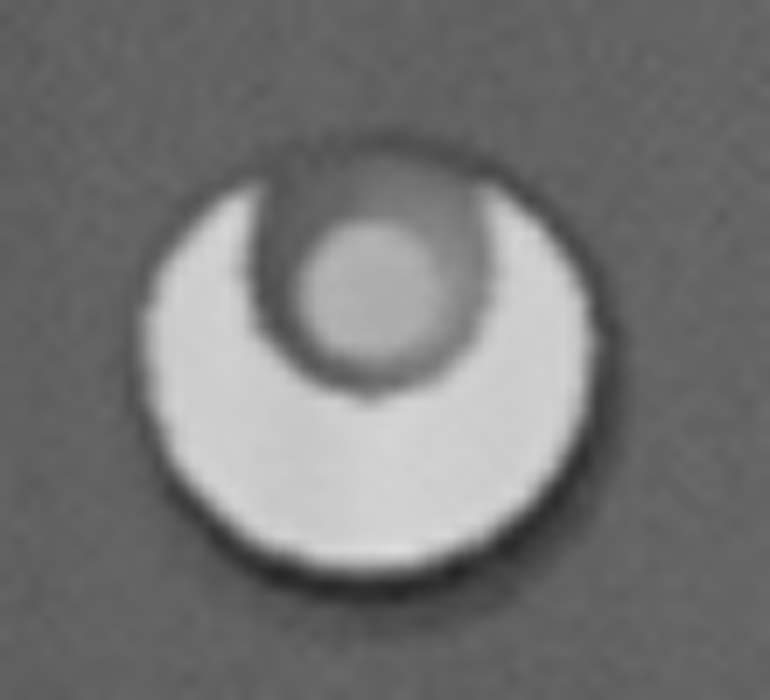

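Pin tip (371,290) is concentric with the hole (370,360) once parallax is accounted for, to about 1 mm. Lower slowly.

```bash
python3 -m pendant '[[-0.012,0,0.05,0,0,0,-0.8],[-0.012,0,0.1,0,0,0,-0.8],[-0.012,0,0.16,0,0,0,-0.8],[-0.012,0,0.22,0,0,0,-0.8],[-0.012,0,0.28,0,0,0,-0.8],[-0.012,0,0.34,0,0,0,-0.8],[-0.012,0,0.4,0,0,0,-0.8],[-0.012,0,0.45,0,0,0,-0.8],[-0.012,0,0.45,0,0,0,-0.8],[-0.012,0,0.45,0,0,0,-0.8]]' 70
python3 -c "
from h import *
cmd([.4714,.208,.1],107.4);print(manip.get_obs()['torque'])"
```

```text
clock: 13.5
position: [0.4719, 0.2084, 0.1179]
ee_rot: [-0.151, 0.989, 0.0, 0.0]
ft_force: [1.2, 0.0, -2.6]
grip_width: 0.458
grasp_force: 71.3
t 13.5 pos [0.4719 0.2084 0.1179] yaw 107.33
cmd [ 0.012 -0.005  0.358] [ 0.001  0.002 -0.009]
[ 0.05703647 -0.04892329 -0.04326699]
```

```bash
python3 -m pendant '[[0,0,0.05,0,0,0,-0.8],[0,0,0.1,0,0,0,-0.8],[0,0,0.15,0,0,0,-0.8],[0,0,0.2,0,0,0,-0.8],[0,0,0.25,0,0,0,-0.8],[0,0,0.29,0,0,0,-0.8],[0,0,0.32,0,0,0,-0.8],[0,0,0.35,0,0,0,-0.8],[0,0,0.36,0,0,0,-0.8],[0,0,0.36,0,0,0,-0.8]]' 70
```

```text
clock: 14.75
position: [0.4719, 0.2084, 0.1001]
ee_rot: [-0.151, 0.989, 0.0, 0.0]
ft_force: [-2.4, -0.9, 1.8]
grip_width: 0.461
grasp_force: 71.8
```

```bash
python3 -m pendant '[[0,0,0.01,0,0,0,-0.8],[0,0,0.01,0,0,0,-0.8],[0,0,0.01,0,0,0,0],[0,0,0.01,0,0,0,0.4],[0,0,0.01,0,0,0,0.7],[0,0,0.01,0,0,0,1],[0,0,0.01,0,0,0,1],[0,0,0.01,0,0,0,1],[0,0,0.01,0,0,0,1],[0,0,0.01,0,0,0,1]]'
python3 -m pendant '[[0,0,-0.2,0,0,0,1],[0,0,-0.5,0,0,0,1],[0,0,-1,0,0,0,1],[0,0,-1.6,0,0,0,1],[0,0,-2.2,0,0,0,1],[0,0,-2.8,0,0,0,1],[0,0,-3,0,0,0,1],[0,0,-3,0,0,0,1],[0,0,-3,0,0,0,1],[0,0,-3,0,0,0,1]]'
python3 - <<'E'
from look import *
im,D,P,c=look('w7',{'hub_top':.119,'pin_hole':.072,'pin_tip':.089})
for lo,hi in [(.11,.13),(.067,.09)]: print(rect(P,lo,hi,(.471,.208),.12))
m=(P[...,2]>.066)&(P[...,2]<.0765)&(np.hypot(P[...,0]-.471,P[...,1]-.208)<.1)
Q=P[m];A=np.c_[Q[:,:2]-[.471,.208],np.ones(len(Q))];print('plane',np.linalg.lstsq(A,Q[:,2],rcond=None)[0])
E
```

```text
clock: 16.0
position: [0.4718, 0.2084, 0.0993]
ee_rot: [-0.151, 0.989, 0.0, 0.0]
ft_force: [0.7, 0.4, -0.1]
grip_width: 1.004
grasp_force: 0.0
clock: 17.25
position: [0.4714, 0.2082, 0.2483]
ee_rot: [-0.151, 0.989, -0.0, -0.001]
ft_force: [-0.5, -0.3, 1.1]
grip_width: 1.004
grasp_force: 0.0
hub_top 0.84 [287.8 207.4] [0.473  0.2091 0.119 ]
hub_top 0.5 [282.7 186.1] [0.4579 0.2002 0.119 ]
pin_hole 0.97 [286.  137.5] [0.4264 0.193  0.072 ]
pin_tip 0.92 [291.3 138. ] [0.424  0.1968 0.089 ]
(((471.58184814453125, 207.6350555419922), (40.58881759643555, 39.994022369384766), 17.83651351928711), 2064, array([0.4702, 0.2074, 0.1191]))
(((471.849609375, 207.9207763671875), (150.1110076904297, 130.54122924804688), 17.472972869873047), 20012, array([0.456 , 0.204 , 0.0724]))
plane [ 0.00164313 -0.00046087  0.07228732]
```

View pics/w7.png

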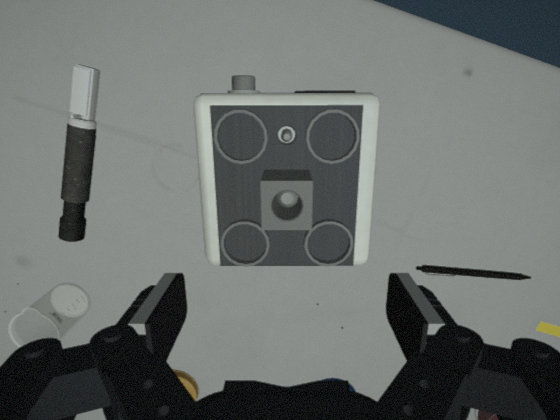

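The platform sits flat on the shaker: its plate top is at 72.3 mm (72 expected), the tilt is about 0.1°, the pin shows in its hole at (286,135) and the shaft in the hub at (288,200). The gripper is clear, so I'm handing it in.

```bash
python3 -c "
from workcell import manip
print(manip.hand_in())"
```

```text
the job is handed in; nothing more can be done
None
```

The vial platform is fitted over the shaft and pin, flat on the seat plate and released; the job was handed in after about 17 s of the 43 s allowed, and no bystander was touched, though `hand_in` returned no verdict.

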